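Shim the rocking butcher block

ROBOT

A 6-joint arm with a two-finger parallel gripper is mounted at the origin on a cart in front of the work surface, level with it; the furniture and walls round the work are solid. World frame = base frame: x ahead of the robot, y to its left, z up, the work surface at z = 0. Lengths are in m, angles in rad, forces in N, time in s.
With the tool pointing down it reaches from about 0.25 to 0.8 m from the base axis. Payload 8.5 kg.
Tool frame: the origin (TCP) lies on the centre line of the jaws, within the pads' length; the fingertips stand 19 mm ahead of it and the grasp point (between the pads) is the TCP (tip_reach is the z of the fingertips in the tool frame, in m); z points along the fingers, y is the line along which they close (so a half turn about z gives the same grasp; the last joint's range is limited). The gripper opens to 85 mm and grips with 20 to 120 N. Pads are 22 mm wide; open, the fingers measure 114 mm over their backs; the gripper's body (76 mm by 85 mm) begins 54 mm behind the grasp point. The pads swing forward as they close: fully open they stand 13 mm farther back than shut.
Start: joints at [1.124, 0.238, -0.013, 1.319, 0, 1.571], TCP at [0.227, 0.473, 0.25] pointing down, gripper open.
Joint ranges: [-2.66, 2.66], [-1.03, 1.9], [-1.14, 1.46], [-1.82, 2.27], [-1.45, 1.34], [-3.14, 3.14]. Speed limits (rad/s): [2.22, 2.22, 2.79, 3.14, 3.14, 3.14].

INTERFACE

Orientations are given as a unit quaternion [x, y, z, w].
In Python, from workcell import get_obs, read_camera, finish_job, tip_reach gives the robot as it stands.
- The arm moves only by the tool carry_out, never from a script. Its argument "rows" is a list of rows, each an object with "linear": the shift along the tool's x, y, z in cm, a list of three; "rot": the turn, a rotation vector about the tool's x, y, z in degrees, a list of three; "grip": the closure in counts, from 0 (fully open) to 255 (shut). In form: [{"linear": [tx, ty, tz], "rot": [ax, ay, az], "grip": grip}, ...]. A call has exactly 8 rows; each row is the pose to reach, as a shift and turn from the pose commanded when the call began, along the tool's axes at that moment; what a row does not reach only later rows make up. A row lasts 1/10 s, in which the tool goes at most 50 mm and 8.59 degrees, less where a joint would pass 70% of its speed; a pose out of reach is approached as far as the arm can. A call with a gripper value outside its range is refused whole. The fingers move at their own pace and stop on an object; the grip force is fixed at half the most. Time passes only in rows, so rows that repeat a pose let the fingers close, or fill a call up. It gives the time, the measured TCP pose, the force, the opening and the grip force at its end, in the units of the state.
- get_obs(): the state, without advancing time (a new reading comes with each control period).
- read_camera(name): name is "scene" or "top"; returns a dict with "frame" (400x640x3 uint8, red, green, blue), "K" (3x3 intrinsics, pixels), "k1" (the pictures are not rectified: a ray, as slopes to the right and down, at radius r is drawn at 1 + k1 r^2 times it, then the intrinsics apply), "xyz" and "attitude" of the camera in the world. Camera axes: x right, y down, z forward; pixel columns grow to the right and rows downward; lengths in m; the calibration is good to about 2 mm. A picture is of the moment at which its call begins. There is no depth.
- finish_job(): hands the job in; it is judged then, once.
The state is a dict: "t": time; "joint_pos": joint angles; "joint_vel": joint speeds; "joint_torque": joint torques, N m; "ee_pos": TCP position; "tcp_rot": TCP orientation; "ft_force": force on the tool from outside, world axes, zero at the start; "torque": the same for the moment, N m; "grip_width": opening from 0.0 (shut) to 1.0 (fully open); "grasp_force": force on a finger pad.
Only numpy, scipy, OpenCV 4.12 (cv2) and the standard library are available. Lean on these libraries where they do the work, as an engineer would, in place of code of your own. Each camera call takes 0.05 s, during which the arm holds its last target. There are 200 camera calls.

TASK

The thick butcher block rocks because one of the two rubber feet under its right-hand end is worn down. Feel which right-hand corner gives by pressing down on them over the feet; then take the wooden shim by its grip and slide its thin end from the right into the gap between the worn foot and the block until it drags snugly against both, without lifting the block or pushing it out of place. Finish still gripping the shim at that depth, level, so that I can mark it for cutting, and leave the mug and the lemon alone.

Things in the scene. Friction and masses are not known exactly. Their poses are not given: they have to be found in the camera images.
- block: thick wooden butcher block, 200 (its x) x 240 (its y) x 34 mm, 1.2 to 1.8 kg, loose on four square black rubber feet. Origin: centre of its underside, 16 mm above the counter; x points away from the robot, y left: the right-hand end (by the sink) is at y = -120 mm. Feet: centres at x +-65, y +-103 mm. One right corner floats 4 to 7 mm above its worn foot. Keep pushes over the feet and under 15 N
- corner_front (a point): place to press: on the top of the block over the near right foot (block frame x -65, y -100, z 34 mm). Over the worn foot the block dips under 4 to 6 N until it meets the foot (it then gives about 3/4 of the gap here), and comes back by itself; over the sound foot it does not yield
- corner_back (a point): the like place over the far right foot (block frame x +65, y -100, z 34 mm)
- foot_1: one of the two right-hand rubber feet, 40 x 40 x 16 mm, fixed to the counter under the near or the far corner, square to the block, centre at block frame y -103 mm: it stands out 3 mm past the block's end. One right foot is sound and touches the block; the other's top is only 9 to 12 mm above the counter. Origin: under its middle at about counter level; its z says nothing of the wear
- foot_2: the other right-hand rubber foot, likewise
- shim: loose wooden wedge, 155 x 32 mm, 50 g. Origin: on its flat underside, below its grip; x points to the thin end. From x = 15 to 135 mm it thins evenly from 10 to 2 mm. Grip: upright block on the thick end, 30 mm along x, 22 mm across y, top 28 mm above the underside; pinch it across y from above. The heel ends at x = -20 mm. It will jam with its tip 30 to 75 mm past the block's end
- stoneware_mug: brown stoneware mug, 131 x 104 x 118 mm, on the counter in front of the sink: leave alone. Origin at its base
- lemon_1: lemon, 83 x 58 x 58 mm, lying on the counter between the shim and the mug: leave alone. Origin at its underside as built

How it is judged:
On the way, in this order (a step that is already met when the one before it is completed fails the run):
1. the corner that floats over the worn foot is pressed down by the gripper and gives by at least 2.5 mm (contact force between the fingers and block above 0.8 N and height (world z) of any of corner_front, corner_back below 0.0475 m), for 0.05 s.
2. the shim is gripped and carried clear of the counter (contact force between the fingers and shim above 2 N and height (world z) of shim above 0.006 m), for 0.1 s.
3. the shim's thin end is in the gap, past the end of the block (y of shim in the frame of block between -0.247 and -0.12 m and z of shim in the frame of block below -0.002 m and angle between the x axis of shim and the y axis of block, either way round below 0.4 rad and horizontal distance between shim and block below 0.27 m and contact force between the fingers and shim above 2 N), for 0.05 s.
At the end, for the whole second after the job is handed in: The still shim is level (0.12 rad), gripped, pressed over 1 N by the block above and by a foot below; both right-hand corner points stand within +1.6/-1.2 mm of 50 mm above the counter, the block is within 8 mm of its start, and the fingers do not touch the block (contact force between shim and block above 1 N and (contact force between shim and foot_1 above 1 N or contact force between shim and foot_2 above 1 N) and contact force between the fingers and shim above 2 N and contact force between the fingers and block below 0.3 N and angle between shim's own z axis and vertical below 0.12 rad and linear speed of shim below 0.01 m/s and height (world z) of corner_front between 0.0488 and 0.0516 m and height (world z) of corner_back between 0.0488 and 0.0516 m and distance of block from where it was at the start of the episode below 0.008 m); the arm keeps its last pose, push and grip.
It fails at once if the block is shoved more than 20 mm (distance of block from where it was at the start of the episode above 0.02 m).
It fails at once if the mug is moved (distance of stoneware_mug from where it was at the start of the episode above 0.02 m).
It fails at once if the lemon is moved (distance of lemon_1 from where it was at the start of the episode above 0.03 m).
It also fails if it takes over 51 s, if anything falls off the work surface, if the arm or the gripper's body presses on something with over 40 N, if the wrist force passes 120 N, or if a joint passes its speed limit or range.

## Working session

There is one attempt and no reset: what is moved stays moved. The work goes in short steps, Python scripts to look and compute and a tool call to move; the robot and the scene stay as the last step left them, time stands still between calls to the robot, and variables do not carry over. Pictures are saved under pics/ and viewed, at most 10 in all, crops included, and the job is handed in when it is done.

Besides the shell and the picture viewer there is one more tool, called after "Request:" by a JSON object that holds its "name" and its "arguments", one argument or row to a line. carry_out: Moves the arm, as the interface text tells. Its arguments: {"type":"object","properties":{"rows":{"type":"array"}},"required":["rows"]}

```bash
mkdir -p pics; ls
python3 - <<'E'
from workcell import *
import cv2,json
o=get_obs();print({k:(v if not hasattr(v,'tolist') else v.tolist()) for k,v in o.items()},tip_reach)
for n in("scene","top"):
    c=read_camera(n);cv2.imwrite(f"pics/{n}0.png",c["frame"][...,::-1])
    print(n,c["K"],c["k1"],c["xyz"],c["attitude"])
E
```

```text
pics
{'t': 0.0, 'joint_pos': [1.1240185643366167, 0.23876261271239008, -0.014235897601516294, 1.3191672728140857, 2.8063851087652972e-05, 1.5707660197693987], 'joint_vel': [-0.001114305595444824, -0.0018437683318766427, 0.0016119161784126658, 0.0012822681359906005, 0.00026277379201539196, 0.0003180365758960899], 'joint_torque': [-0.002426595674478449, -53.87842655181885, 34.644198417663574, 0.018193682190030813, -0.0002272260553581873, -1.2814683714168495e-06], 'ee_pos': [0.22666685763172728, 0.473141126897118, 0.24969426345126217], 'tcp_rot': [0.22152074457771379, 0.9751554187268057, -0.0006646031132907771, -0.00016538496105635828], 'ft_force': [-1.121978844972794, 0.8963780430776684, -0.30797238259707554], 'torque': [-0.004080639186993601, 0.00011951725257204625, 0.0510578309354021], 'grasp_force': 0.0, 'grip_width': 0.9977734588482615} 0.019
scene [[379.17135963   0.         314.55170874]
 [  0.         379.17135963 203.46574682]
 [  0.           0.           1.        ]] -0.018573083972353657 [ 0.02644564 -0.73981986  0.58786456] [ 0.8298212  -0.2333462   0.15038862 -0.48407602]
top [[428.48556711   0.         315.21268964]
 [  0.         428.48556711 198.71227687]
 [  0.           0.           1.        ]] -0.06487912402429276 [0.32285496 0.03089813 1.42194034] [ 0.71354455 -0.69657652  0.05346667 -0.05269392]
```

View pics/scene0.png

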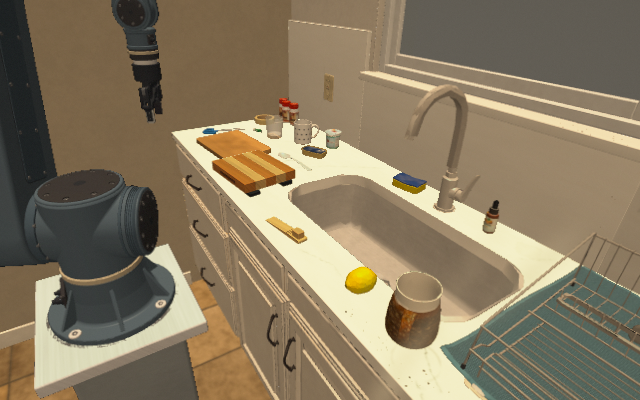

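View pics/top0.png

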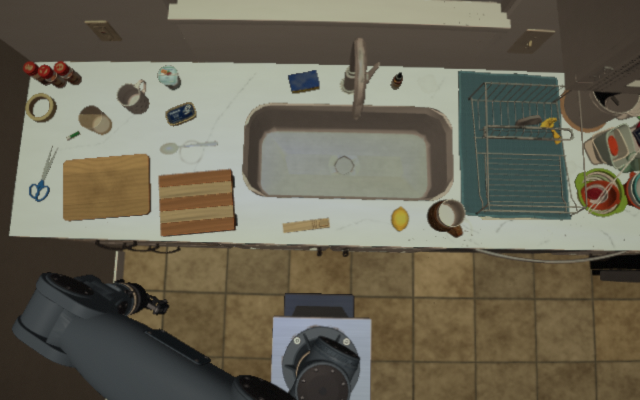

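The scene view shows the striped block at about (253,170) with dark feet at (253,190) and (287,182). The shim is at (287,229), its grip nearer the sink end. In the top view, the block spans (159–234, 170–236). The shim spans (283–329, 218–231) with its grip near (320,223), thin end to the left towards the block. The lemon is at (400,218) and the mug at (446,217).

```bash
cat > h.py <<'E'
import numpy as np,cv2
from workcell import *
from scipy.spatial.transform import Rotation as R
def ray(c,uv):
    p=np.atleast_2d(np.asarray(uv,float)); K=c["K"]
    d=(p-[K[0,2],K[1,2]])/[K[0,0],K[1,1]]; s=d.copy()
    for _ in range(20): s=d/(1+c["k1"]*(s**2).sum(1,keepdims=True))
    return R.from_quat(c["attitude"]).apply(np.c_[s,np.ones(len(s))])
def plane(c,uv,z):
    r=ray(c,uv); o=np.array(c["xyz"]); return o+r*((z-o[2])/r[:,2])[:,None]
def proj(c,P):
    q=R.from_quat(c["attitude"]).inv().apply(np.atleast_2d(P)-c["xyz"]); s=q[:,:2]/q[:,2:]
    s=s*(1+c["k1"]*(s**2).sum(1,keepdims=True)); return s*[c["K"][0,0],c["K"][1,1]]+c["K"][:2,2]
E
python3 - <<'E'
from h import *
c=read_camera("top");f=c["frame"]
hsv=cv2.cvtColor(f,cv2.COLOR_RGB2HSV)
m=((hsv[...,1]>70)&(hsv[...,0]<28)).astype(np.uint8)
for nm,(x0,x1,y0,y1),z in(("block",(154,242,160,240),.05),("shim",(270,345,208,238),.005)):
    mm=np.zeros_like(m);mm[y0:y1,x0:x1]=m[y0:y1,x0:x1]
    k=max(cv2.findContours(mm,0,1)[0],key=cv2.contourArea)
    P=plane(c,k[:,0,:],z)[:,:2]
    r=cv2.minAreaRect((P*1000).astype(np.float32));print(nm,r,cv2.boundingRect(k));print(cv2.boxPoints(r))
a=cv2.resize(f[205:240,270:345],None,fx=8,fy=8,interpolation=2)
s=read_camera("scene");b=cv2.resize(s["frame"][205:250,255:320],(600,415),interpolation=2)
b2=cv2.resize(s["frame"][145:200,205:300],(600,347),interpolation=2)
cv2.imwrite("pics/crop.png",cv2.vconcat([cv2.resize(np.hstack([b[:, :, ::-1][:300],]),(600,300)),b2[:280,:,::-1]]))
cv2.imwrite("pics/crop2.png",a[...,::-1])
E
```

```text
block ((509.964599609375, 417.40032958984375), (200.27247619628906, 245.31236267089844), 6.54536771774292) (159, 169, 77, 67)
[[396.49948 527.8425 ]
 [424.46262 284.12912]
 [623.4297  306.95813]
 [595.46655 550.6715 ]]
shim ((448.6560363769531, 61.29998779296875), (29.296039581298828, 151.73385620117188), 8.523172378540039) (283, 218, 46, 15)
[[422.9256   134.15807 ]
 [445.414    -15.900039]
 [474.38647  -11.55809 ]
 [451.89807  138.50002 ]]
```

View pics/crop2.png

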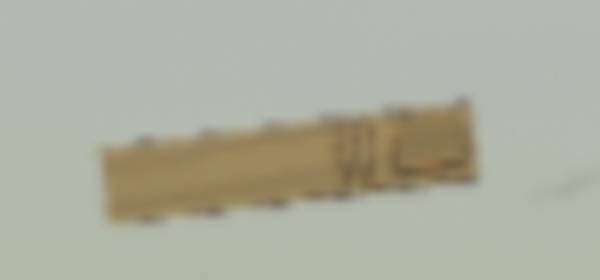

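View pics/crop.png

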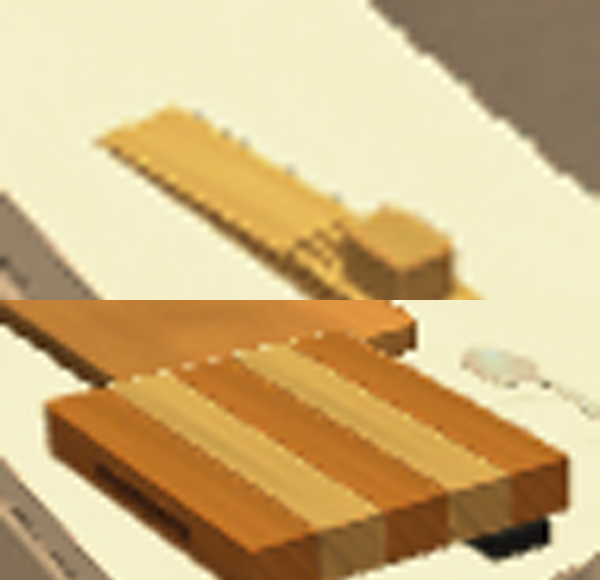

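The crops show the shim lying flat, grip towards the sink, tip towards the block. The block's top right corners in the scene image are at about (244.6,184.9) and (294.9,170.0). I'll check those against the top-view estimate and work out the first move.

```bash
cat >> h.py <<'E'
BO=np.array([.5100,.4208,.016]); BY=np.radians(6.55)
BX=np.array([np.cos(BY),np.sin(BY),0]); BYV=np.array([-np.sin(BY),np.cos(BY),0])
def blk(x,y,z): return BO+x*BX+y*BYV+[0,0,z]
def go(pos,yaw=None):
    "tool x yaw in deg; prints linear cm, rot deg from the measured pose, tool straight down"
    o=get_obs(); T=R.from_quat(o["tcp_rot"])
    print("at",np.round(o["ee_pos"],4),"t",round(o["t"],2),"F",np.round(o["ft_force"],2),"w",round(o["grip_width"],3))
    print("lin cm",np.round(T.inv().apply(np.array(pos)-o["ee_pos"])*100,2))
    if yaw is not None:
        y=np.radians(yaw); G=R.from_matrix(np.array([[np.cos(y),np.sin(y),0],[np.sin(y),-np.cos(y),0],[0,0,-1]]).T.T)
        print("rot deg",np.round((T.inv()*G).as_rotvec(degrees=True),2))
E
python3 - <<'E'
from h import *
s=read_camera("scene")
for uv,p in(((244.1,184.4),(-.1,-.12)),((294.4,169.5),(.1,-.12)),((211.8,161.1),(-.1,.12))):
    print(plane(s,uv,.05)[0],blk(*p,.034),proj(s,blk(*p,.034)))
print(blk(-.065,-.1,.034),blk(.065,-.1,.034))
# shim tip corners, grip top in scene crop (scale 600/65, rows 415/45*300/300)
kx=65/600;ky=45/415
for uv,z in(((97,140),.002),((172,105),.002)): print(plane(s,(255+uv[0]*kx-.5,205+uv[1]*ky-.5),z)[0])
for uv in((340,245),(378,207),(453,240),(402,268)): print("grip",plane(s,(255+uv[0]*kx-.5,205+uv[1]*ky-.5),.028)[0])
c=read_camera("top")
for uv in((393,115),(475,103),(393,172),(467,165)): print("gt",plane(c,(270+uv[0]/8-.5,205+uv[1]/8-.5),.028)[0])
go([*blk(-.065,-.1,0)[:2],.09],98)
E
```

```text
[0.42439641 0.28825385 0.05      ] [0.42434116 0.29017625 0.05      ] [[243.84465322 184.17099815]]
[0.62097518 0.31118013 0.05      ] [0.6230357 0.3129903 0.05     ] [[294.65935379 169.19610806]]
[0.39835094 0.52063016 0.05      ] [0.3969643 0.5286097 0.05     ] [[210.69228957 160.4221304 ]]
[0.4568313  0.31403817 0.05      ] [0.58598275 0.3288673  0.05      ]
[0.42097962 0.13333274 0.002     ]
[0.45132751 0.14080715 0.002     ]
grip [0.43896769 0.00688122 0.028     ]
grip [0.45861785 0.01909918 0.028     ]
grip [ 0.46868518 -0.00730146  0.028     ]
grip [ 0.44849799 -0.01255969  0.028     ]
gt [0.46758039 0.01916596 0.028     ]
gt [ 0.47331083 -0.01422781  0.028     ]
gt [0.44425407 0.01863608 0.028     ]
gt [ 0.44783544 -0.01145689  0.028     ]
at [0.2268 0.4733 0.2501] t 0.3 F [-0.35  1.32 -0.13] w 0.997
lin cm [-27.63  -4.42  16.01]
rot deg [-3.00e-02  1.00e-02  5.64e+01]
```

Both views agree to about 2 mm. Moving above the front corner with the gripper shut.

Request:
{"name": "carry_out", "arguments": {
  "rows": [
    {"linear": [-27.6,-4.4,16.0],"rot": [0,0,56.4],"grip": 255},
    {"linear": [-27.6,-4.4,16.0],"rot": [0,0,56.4],"grip": 255},
    {"linear": [-27.6,-4.4,16.0],"rot": [0,0,56.4],"grip": 255},
    {"linear": [-27.6,-4.4,16.0],"rot": [0,0,56.4],"grip": 255},
    {"linear": [-27.6,-4.4,16.0],"rot": [0,0,56.4],"grip": 255},
    {"linear": [-27.6,-4.4,16.0],"rot": [0,0,56.4],"grip": 255},
    {"linear": [-27.6,-4.4,16.0],"rot": [0,0,56.4],"grip": 255},
    {"linear": [-27.6,-4.4,16.0],"rot": [0,0,56.4],"grip": 255}
  ]
}}

```text
t: 1.1
ee_pos: [0.4578, 0.3122, 0.0883]
tcp_rot: [0.658, 0.753, -0.001, -0.0]
ft_force: [-0.1, 1.1, -0.2]
grip_width: 0.003
grasp_force: 0.0
```

Request:
{"name": "carry_out", "arguments": {
  "rows": [
    {"linear": [0,0,1.0],"rot": [0,0,0],"grip": 255},
    {"linear": [0,0,1.5],"rot": [0,0,0],"grip": 255},
    {"linear": [0,0,1.7],"rot": [0,0,0],"grip": 255},
    {"linear": [0,0,1.8],"rot": [0,0,0],"grip": 255},
    {"linear": [0,0,1.9],"rot": [0,0,0],"grip": 255},
    {"linear": [0,0,2.0],"rot": [0,0,0],"grip": 255},
    {"linear": [0,0,2.05],"rot": [0,0,0],"grip": 255},
    {"linear": [0,0,2.05],"rot": [0,0,0],"grip": 255}
  ]
}}

```text
t: 1.9
ee_pos: [0.4567, 0.3145, 0.0698]
tcp_rot: [0.656, 0.755, -0.0, 0.0]
ft_force: [-1.2, -0.6, 0.6]
grip_width: -0.001
grasp_force: 0.0
```

Request:
{"name": "carry_out", "arguments": {
  "rows": [
    {"linear": [0,0,0.05],"rot": [0,0,0],"grip": 255},
    {"linear": [0,0,0.1],"rot": [0,0,0],"grip": 255},
    {"linear": [0,0,0.15],"rot": [0,0,0],"grip": 255},
    {"linear": [0,0,0.2],"rot": [0,0,0],"grip": 255},
    {"linear": [0,0,0.2],"rot": [0,0,0],"grip": 255},
    {"linear": [0,0,0.2],"rot": [0,0,0],"grip": 255},
    {"linear": [0,0,0.2],"rot": [0,0,0],"grip": 255},
    {"linear": [0,0,0.2],"rot": [0,0,0],"grip": 255}
  ]
}}

```text
t: 2.7
ee_pos: [0.4565, 0.3142, 0.0678]
tcp_rot: [0.656, 0.755, -0.0, 0.0]
ft_force: [-2.5, -2.1, 4.9]
grip_width: -0.002
grasp_force: 2.6
```

Request:
{"name": "carry_out", "arguments": {
  "rows": [
    {"linear": [0,0,0.05],"rot": [0,0,0],"grip": 255},
    {"linear": [0,0,0.1],"rot": [0,0,0],"grip": 255},
    {"linear": [0,0,0.15],"rot": [0,0,0],"grip": 255},
    {"linear": [0,0,0.15],"rot": [0,0,0],"grip": 255},
    {"linear": [0,0,0.15],"rot": [0,0,0],"grip": 255},
    {"linear": [0,0,0.15],"rot": [0,0,0],"grip": 255},
    {"linear": [0,0,0.15],"rot": [0,0,0],"grip": 255},
    {"linear": [0,0,0.15],"rot": [0,0,0],"grip": 255}
  ]
}}

```text
t: 3.5
ee_pos: [0.4564, 0.3142, 0.0662]
tcp_rot: [0.656, 0.755, -0.0, -0.0]
ft_force: [-2.4, -2.5, 5.7]
grip_width: -0.002
grasp_force: 2.9
```

The front corner is giving at about 5 N, so the worn foot is there. Continuing until it meets the foot, to measure the gap.

Request:
{"name": "carry_out", "arguments": {
  "rows": [
    {"linear": [0,0,0.03],"rot": [0,0,0],"grip": 255},
    {"linear": [0,0,0.06],"rot": [0,0,0],"grip": 255},
    {"linear": [0,0,0.1],"rot": [0,0,0],"grip": 255},
    {"linear": [0,0,0.1],"rot": [0,0,0],"grip": 255},
    {"linear": [0,0,0.1],"rot": [0,0,0],"grip": 255},
    {"linear": [0,0,0.1],"rot": [0,0,0],"grip": 255},
    {"linear": [0,0,0.1],"rot": [0,0,0],"grip": 255},
    {"linear": [0,0,0.1],"rot": [0,0,0],"grip": 255}
  ]
}}

```text
t: 4.3
ee_pos: [0.4563, 0.3141, 0.0656]
tcp_rot: [0.656, 0.755, -0.0, -0.0]
ft_force: [-4.6, -4.5, 10.8]
grip_width: 0.0
grasp_force: 5.4
```

It met the foot at a dip of about 3.5 mm, so the gap is about 4.5 mm. Next, lift and go above the shim grip.

Run:
```python
from h import *
go([.4565,.0035,.085],98.5)
```

```text
at [0.4563 0.3141 0.0656] t 4.3 F [-4.6  -4.51 10.78] w 0.0
lin cm [-30.76  -4.3   -1.92]
rot deg [-0.04  0.03 -0.5 ]
```

Request:
{"name": "carry_out", "arguments": {
  "rows": [
    {"linear": [0,0,-4],"rot": [0,0,0],"grip": 255},
    {"linear": [-5,-0.7,-5],"rot": [0,0,0],"grip": 100},
    {"linear": [-10,-1.4,-5],"rot": [0,0,-0.5],"grip": 0},
    {"linear": [-15,-2.1,-5],"rot": [0,0,-0.5],"grip": 0},
    {"linear": [-20,-2.8,-4],"rot": [0,0,-0.5],"grip": 0},
    {"linear": [-25,-3.5,-3],"rot": [0,0,-0.5],"grip": 0},
    {"linear": [-30,-4.2,-2],"rot": [0,0,-0.5],"grip": 0},
    {"linear": [-30.8,-4.3,-2],"rot": [0,0,-0.5],"grip": 0}
  ]
}}

```text
t: 5.1
ee_pos: [0.4563, -0.0, 0.0844]
tcp_rot: [0.654, 0.756, -0.001, -0.0]
ft_force: [-0.9, -0.6, 0.3]
grip_width: 1.0
grasp_force: 0.0
```

Run:
```python
from h import *
go([.4565,.0035,.032],98.5)
s=read_camera("scene");b=s["frame"][140:260,200:340]
b=cv2.resize(b,None,fx=4,fy=4,interpolation=2);cv2.imwrite("pics/s1.png",b[...,::-1])
```

```text
at [ 0.4563 -0.      0.0844] t 5.1 F [-0.86 -0.59  0.3 ] w 1.0
lin cm [0.35 0.07 5.24]
rot deg [-0.06  0.04 -0.19]
```

View pics/s1.png

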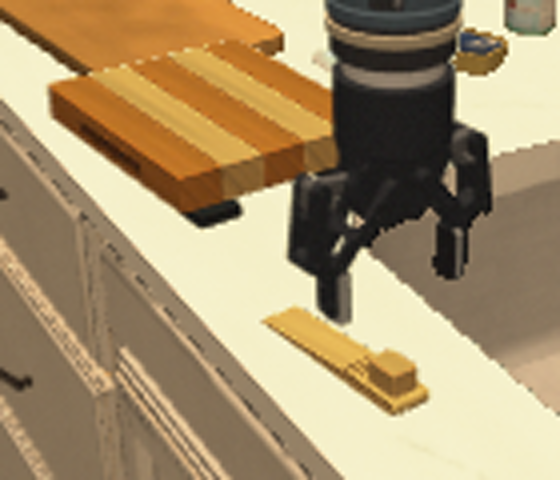

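The gripper is open over the shim, with the fingers on either side of the grip. The grip is at crop pixel (392,370) and the worn foot shows at (215,212).

Request:
{"name": "carry_out", "arguments": {
  "rows": [
    {"linear": [0,0,1],"rot": [0,0,0],"grip": 0},
    {"linear": [0,0,2.5],"rot": [0,0,0],"grip": 0},
    {"linear": [0,0,4],"rot": [0,0,0],"grip": 0},
    {"linear": [0,0,5],"rot": [0,0,0],"grip": 0},
    {"linear": [0,0,5.4],"rot": [0,0,0],"grip": 0},
    {"linear": [0,0,5.4],"rot": [0,0,0],"grip": 0},
    {"linear": [0,0,5.4],"rot": [0,0,0],"grip": 0},
    {"linear": [0,0,5.4],"rot": [0,0,0],"grip": 0}
  ]
}}

```text
t: 5.95
ee_pos: [0.4575, 0.0036, 0.0318]
tcp_rot: [0.653, 0.758, 0.0, 0.0]
ft_force: [0.1, -0.1, -0.5]
grip_width: 0.999
grasp_force: 0.0
```

Request:
{"name": "carry_out", "arguments": {
  "rows": [
    {"linear": [0,0,0],"rot": [0,0,0],"grip": 120},
    {"linear": [0,0,0],"rot": [0,0,0],"grip": 170},
    {"linear": [0,0,0],"rot": [0,0,0],"grip": 230},
    {"linear": [0,0,0],"rot": [0,0,0],"grip": 255},
    {"linear": [0,0,0],"rot": [0,0,0],"grip": 255},
    {"linear": [0,0,0],"rot": [0,0,0],"grip": 255},
    {"linear": [0,0,0],"rot": [0,0,0],"grip": 255},
    {"linear": [0,0,0],"rot": [0,0,0],"grip": 255}
  ]
}}

```text
t: 6.75
ee_pos: [0.4573, 0.0034, 0.0316]
tcp_rot: [0.653, 0.758, 0.0, 0.0]
ft_force: [0.3, -0.2, 5.1]
grip_width: 0.24
grasp_force: 59.4
```

Run:
```python
from h import *
p=blk(-.065,-.275,0); print(p)
go([p[0],p[1],.0316+.0165],96.55)
```

```text
[0.47679359 0.14018045 0.016     ]
at [0.4573 0.0034 0.0316] t 6.75 F [ 0.27 -0.17  5.1 ] w 0.24
lin cm [13.23  3.95 -1.65]
rot deg [0.03 0.01 1.95]
```

Request:
{"name": "carry_out", "arguments": {
  "rows": [
    {"linear": [0,0,-0.5],"rot": [0,0,0],"grip": 255},
    {"linear": [0,0,-1],"rot": [0,0,0],"grip": 255},
    {"linear": [0,0,-1.65],"rot": [0,0,0],"grip": 255},
    {"linear": [0,0,-1.65],"rot": [0,0,0],"grip": 255},
    {"linear": [0,0,-1.65],"rot": [0,0,0],"grip": 255},
    {"linear": [0,0,-1.65],"rot": [0,0,0],"grip": 255},
    {"linear": [0,0,-1.65],"rot": [0,0,0],"grip": 255},
    {"linear": [0,0,-1.65],"rot": [0,0,0],"grip": 255}
  ]
}}

```text
t: 7.55
ee_pos: [0.4568, 0.0035, 0.0476]
tcp_rot: [0.653, 0.758, -0.0, -0.0]
ft_force: [0.2, 1.0, 0.1]
grip_width: 0.24
grasp_force: 58.7
```

Request:
{"name": "carry_out", "arguments": {
  "rows": [
    {"linear": [2,0.6,0],"rot": [0,0,0.5],"grip": 255},
    {"linear": [4.5,1.35,0],"rot": [0,0,1],"grip": 255},
    {"linear": [7,2.1,0],"rot": [0,0,1.5],"grip": 255},
    {"linear": [9.5,2.85,0],"rot": [0,0,1.95],"grip": 255},
    {"linear": [11.5,3.45,0],"rot": [0,0,1.95],"grip": 255},
    {"linear": [13.2,3.95,0],"rot": [0,0,1.95],"grip": 255},
    {"linear": [13.2,3.95,0],"rot": [0,0,1.95],"grip": 255},
    {"linear": [13.2,3.95,0],"rot": [0,0,1.95],"grip": 255}
  ]
}}

```text
t: 8.35
ee_pos: [0.4762, 0.1398, 0.0476]
tcp_rot: [0.665, 0.747, -0.0, -0.0]
ft_force: [-0.4, -0.2, -0.7]
grip_width: 0.238
grasp_force: 58.7
```

Run:
```python
from h import *
go([*blk(-.065,-.275,0)[:2],.0316+.0125],96.55)
s=read_camera("scene");b=s["frame"][150:235,210:320]
b=cv2.resize(b,None,fx=7,fy=7,interpolation=2);cv2.imwrite("pics/s2.png",b[...,::-1])
# expected: tip bottom corners at z=.016, foot top corners
for q in((-.081,-.14,0),(-.049,-.14,0),(-.065,-.14,.0)): print("tip",(proj(s,blk(*q))[0]-[210,150])*7+3)
for z in(-.004,-.007,-.016): print("foot",z,[(np.round((proj(s,blk(x,-.123,z))[0]-[210,150])*7+3)).tolist() for x in(-.085,-.045)])
print("blockedge",[(np.round((proj(s,blk(x,-.12,z))[0]-[210,150])*7+3)).tolist() for x in(-.1,.1) for z in (0,.034)])
```

```text
at [0.4762 0.1398 0.0476] t 8.35 F [-0.45 -0.24 -0.67] w 0.238
lin cm [0.03 0.06 0.35]
rot deg [-0.04  0.03  0.05]
tip [303.04331014 313.43692189]
tip [362.69634962 294.56514869]
tip [333.08303097 303.93306797]
foot -0.004 [[277.0, 310.0], [351.0, 286.0]]
foot -0.007 [[278.0, 315.0], [352.0, 292.0]]
foot -0.016 [[279.0, 332.0], [352.0, 309.0]]
blockedge [[245.0, 308.0], [240.0, 242.0], [596.0, 199.0], [596.0, 137.0]]
```

View pics/s2.png

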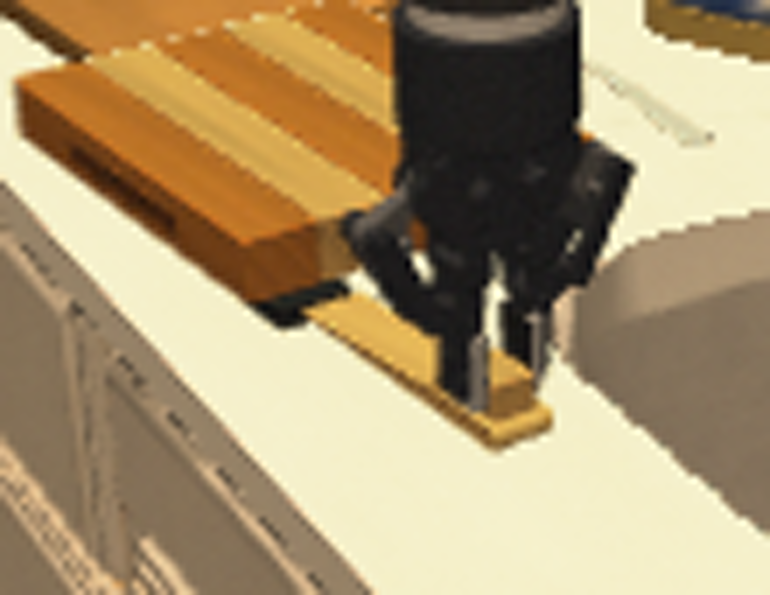

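The shim is level, with its tip at crop pixel (303,310) against a predicted (303,313). It is aligned with the dark worn foot at (300,303). Lowering to mid-gap and moving in.

Request:
{"name": "carry_out", "arguments": {
  "rows": [
    {"linear": [0,0.05,0.2],"rot": [0,0,0],"grip": 255},
    {"linear": [0,0.05,0.33],"rot": [0,0,0],"grip": 255},
    {"linear": [0,0.05,0.33],"rot": [0,0,0],"grip": 255},
    {"linear": [0.6,0.05,0.33],"rot": [0,0,0],"grip": 255},
    {"linear": [1.2,0.05,0.33],"rot": [0,0,0],"grip": 255},
    {"linear": [1.8,0.05,0.33],"rot": [0,0,0],"grip": 255},
    {"linear": [2.3,0.05,0.33],"rot": [0,0,0],"grip": 255},
    {"linear": [2.8,0.05,0.33],"rot": [0,0,0],"grip": 255}
  ]
}}

```text
t: 9.2
ee_pos: [0.4737, 0.1684, 0.0445]
tcp_rot: [0.665, 0.746, -0.0, -0.0]
ft_force: [-0.0, 0.2, 0.1]
grip_width: 0.24
grasp_force: 58.7
```

Request:
{"name": "carry_out", "arguments": {
  "rows": [
    {"linear": [0.2,0,0],"rot": [0,0,0],"grip": 255},
    {"linear": [0.4,0,0],"rot": [0,0,0],"grip": 255},
    {"linear": [0.6,0,0],"rot": [0,0,0],"grip": 255},
    {"linear": [0.8,0,0],"rot": [0,0,0],"grip": 255},
    {"linear": [1.0,0,0],"rot": [0,0,0],"grip": 255},
    {"linear": [1.1,0,0],"rot": [0,0,0],"grip": 255},
    {"linear": [1.2,0,0],"rot": [0,0,0],"grip": 255},
    {"linear": [1.2,0,0],"rot": [0,0,0],"grip": 255}
  ]
}}

```text
t: 10.0
ee_pos: [0.4724, 0.1797, 0.0445]
tcp_rot: [0.666, 0.746, -0.0, -0.0]
ft_force: [0.2, 0.5, -0.4]
grip_width: 0.237
grasp_force: 58.9
```

Inside the gap by about 20 mm without contact. Lowering slightly to feel the foot.

Request:
{"name": "carry_out", "arguments": {
  "rows": [
    {"linear": [0,0,0.03],"rot": [0,0,0],"grip": 255},
    {"linear": [0,0,0.06],"rot": [0,0,0],"grip": 255},
    {"linear": [0,0,0.09],"rot": [0,0,0],"grip": 255},
    {"linear": [0,0,0.12],"rot": [0,0,0],"grip": 255},
    {"linear": [0,0,0.12],"rot": [0,0,0],"grip": 255},
    {"linear": [0,0,0.12],"rot": [0,0,0],"grip": 255},
    {"linear": [0,0,0.12],"rot": [0,0,0],"grip": 255},
    {"linear": [0,0,0.12],"rot": [0,0,0],"grip": 255}
  ]
}}

```text
t: 10.8
ee_pos: [0.4725, 0.1797, 0.0433]
tcp_rot: [0.666, 0.746, -0.0, 0.0]
ft_force: [-0.0, 0.5, -1.3]
grip_width: 0.239
grasp_force: 59.0
```

Request:
{"name": "carry_out", "arguments": {
  "rows": [
    {"linear": [0,0,0.03],"rot": [0,0,0],"grip": 255},
    {"linear": [0,0,0.05],"rot": [0,0,0],"grip": 255},
    {"linear": [0,0,0.07],"rot": [0,0,0],"grip": 255},
    {"linear": [0,0,0.07],"rot": [0,0,0],"grip": 255},
    {"linear": [0,0,0.07],"rot": [0,0,0],"grip": 255},
    {"linear": [0,0,0.07],"rot": [0,0,0],"grip": 255},
    {"linear": [0,0,0.07],"rot": [0,0,0],"grip": 255},
    {"linear": [0,0,0.07],"rot": [0,0,0],"grip": 255}
  ]
}}

```text
t: 11.6
ee_pos: [0.4725, 0.1796, 0.0426]
tcp_rot: [0.666, 0.746, -0.0, 0.0]
ft_force: [-0.2, -1.4, 1.1]
grip_width: 0.244
grasp_force: 59.2
```

Request:
{"name": "carry_out", "arguments": {
  "rows": [
    {"linear": [0,0,0.02],"rot": [0,0,0],"grip": 255},
    {"linear": [0,0,0.04],"rot": [0,0,0],"grip": 255},
    {"linear": [0,0,0.05],"rot": [0,0,0],"grip": 255},
    {"linear": [0,0,0.05],"rot": [0,0,0],"grip": 255},
    {"linear": [0,0,0.05],"rot": [0,0,0],"grip": 255},
    {"linear": [0,0,0.05],"rot": [0,0,0],"grip": 255},
    {"linear": [0,0,0.05],"rot": [0,0,0],"grip": 255},
    {"linear": [0,0,0.05],"rot": [0,0,0],"grip": 255}
  ]
}}

```text
t: 12.4
ee_pos: [0.4725, 0.1796, 0.0421]
tcp_rot: [0.666, 0.746, -0.0, 0.0]
ft_force: [0.5, -2.1, 4.3]
grip_width: 0.24
grasp_force: 59.3
```

The foot is felt at an underside height of about 11 mm, so the gap is about 5 mm and the expected depth about 46 mm. Sliding in while lightly in contact.

Request:
{"name": "carry_out", "arguments": {
  "rows": [
    {"linear": [0.2,0,-0.02],"rot": [0,0,0],"grip": 255},
    {"linear": [0.4,0,-0.02],"rot": [0,0,0],"grip": 255},
    {"linear": [0.6,0,-0.02],"rot": [0,0,0],"grip": 255},
    {"linear": [0.8,0,-0.02],"rot": [0,0,0],"grip": 255},
    {"linear": [1.0,0,-0.02],"rot": [0,0,0],"grip": 255},
    {"linear": [1.2,0,-0.02],"rot": [0,0,0],"grip": 255},
    {"linear": [1.4,0,-0.02],"rot": [0,0,0],"grip": 255},
    {"linear": [1.4,0,-0.02],"rot": [0,0,0],"grip": 255}
  ]
}}

```text
t: 13.2
ee_pos: [0.4709, 0.194, 0.0423]
tcp_rot: [0.665, 0.746, 0.0, -0.0]
ft_force: [-0.2, 0.6, 1.7]
grip_width: 0.238
grasp_force: 59.3
```

Request:
{"name": "carry_out", "arguments": {
  "rows": [
    {"linear": [0.15,0,0],"rot": [0,0,0],"grip": 255},
    {"linear": [0.3,0,0],"rot": [0,0,0],"grip": 255},
    {"linear": [0.45,0,0],"rot": [0,0,0],"grip": 255},
    {"linear": [0.6,0,0],"rot": [0,0,0],"grip": 255},
    {"linear": [0.7,0,0],"rot": [0,0,0],"grip": 255},
    {"linear": [0.8,0,0],"rot": [0,0,0],"grip": 255},
    {"linear": [0.8,0,0],"rot": [0,0,0],"grip": 255},
    {"linear": [0.8,0,0],"rot": [0,0,0],"grip": 255}
  ]
}}

```text
t: 14.0
ee_pos: [0.4697, 0.2001, 0.0423]
tcp_rot: [0.666, 0.746, -0.001, 0.001]
ft_force: [0.3, -9.2, 6.0]
grip_width: 0.242
grasp_force: 59.8
```

Drag is felt (9 N). Checking by image shift whether the block has moved or lifted.

Run:
```python
from h import *
go(blk(-.065,-.2,0))
o=get_obs(); d=np.array(o["ee_pos"])-BO; print("block-frame tcp",d@BX,d@BYV)
for n,rois in(("scene",{"left":(208,150,30,25),"nearR":(232,170,26,26),"mid":(225,155,40,22)}),("top",{"all":(155,165,60,75)})):
    a=cv2.imread(f"pics/{n}0.png",0).astype(np.float32);c=read_camera(n);b=cv2.cvtColor(c["frame"],cv2.COLOR_RGB2GRAY).astype(np.float32)
    for k,(x,y,w,h) in rois.items():
        T=a[y:y+h,x:x+w]; W=np.eye(2,3,dtype=np.float32)
        cc,W=cv2.findTransformECC(T,b[y:y+h,x:x+w],W,cv2.MOTION_TRANSLATION,(3,200,1e-6)); print(n,k,cc,W[:,2])
    if n=="scene":
        p=blk(-.1,-.12,.034); p0=proj(c,p)[0]
        print("px per mm y",proj(c,p+BYV*.001)[0]-p0,"x",proj(c,p+BX*.001)[0]-p0,"z",proj(c,p+[0,0,.001])[0]-p0)
```

```text
at [0.4697 0.2001 0.0423] t 14.0 F [ 0.32 -9.18  5.97] w 0.242
lin cm [1.47 0.02 2.62]
block-frame tcp -0.0651933231830177 -0.2146360979118141
scene left 0.9872163572698911 [-0.0801961  -0.22343327]
scene nearR 0.8465373863604274 [-6.983569 -5.385796]Traceback (most recent call last):
  File "<stdin>", line 8, in <module>
cv2.error: OpenCV(4.12.0) /io/opencv/modules/video/src/ecc.cpp:574: error: (-7:Iterations do not converge) NaN encountered. in function 'findTransformECC'
```

```bash
cat > shift.py <<'E'
from h import *
go(blk(-.065,-.2,0))
for n,rois in(("scene",{"left":(208,150,30,25),"nearR":(232,172,18,16),"nearR2":(222,166,26,24)}),("top",{"all":(155,165,50,78)})):
    a=cv2.imread(f"pics/{n}0.png",0).astype(np.float32);c=read_camera(n);b=cv2.cvtColor(c["frame"],cv2.COLOR_RGB2GRAY).astype(np.float32)
    for k,(x,y,w,h) in rois.items():
        try:
            r,_=0,0
            up=lambda i:cv2.resize(i,None,fx=8,fy=8,interpolation=cv2.INTER_CUBIC)
            q=cv2.matchTemplate(up(b[y-4:y+h+4,x-4:x+w+4]),up(a[y:y+h,x:x+w]),cv2.TM_CCOEFF_NORMED);_,mx,_,l=cv2.minMaxLoc(q)
            print(n,k,round(mx,3),"shift px",np.array(l)/8-4)
        except cv2.error as e: print(k,"fail")
    p=blk(-.1,-.12,.034) if n=="scene" else blk(0,0,.034); p0=proj(c,p)[0]
    print("px per mm y",proj(c,p+BYV*.001)[0]-p0,"x",proj(c,p+BX*.001)[0]-p0,"z",proj(c,p+[0,0,.001])[0]-p0)
cv2.imwrite("pics/last.png",cv2.resize(read_camera("scene")["frame"][150:235,210:320],None,fx=7,fy=7,interpolation=2)[...,::-1])
E
python3 shift.py
```

```text
at [0.4697 0.2001 0.0423] t 14.05 F [ 0.49 -9.37  6.82] w 0.24
lin cm [1.47 0.02 2.62]
scene left 0.987 shift px [-0.125 -0.125]
scene nearR 0.973 shift px [-1.625 -1.125]
scene nearR2 0.997 shift px [-0.125 -0.125]
px per mm y [-0.15680195 -0.11229386] x [ 0.27710216 -0.08174012] z [-0.02094439 -0.28235353]
top all 0.996 shift px [-0.875 -0.125]
px per mm y [-0.30480374  0.02731621] x [-0.01486294 -0.30347133] z [-0.08387438 -0.04371287]
```

Request:
{"name": "carry_out", "arguments": {
  "rows": [
    {"linear": [0,0,0],"rot": [0,0,0],"grip": 255},
    {"linear": [0,0,0],"rot": [0,0,0],"grip": 255},
    {"linear": [0,0,0],"rot": [0,0,0],"grip": 255},
    {"linear": [0,0,0],"rot": [0,0,0],"grip": 255},
    {"linear": [0,0,0],"rot": [0,0,0],"grip": 255},
    {"linear": [0,0,0],"rot": [0,0,0],"grip": 255},
    {"linear": [0,0,0],"rot": [0,0,0],"grip": 255},
    {"linear": [0,0,0],"rot": [0,0,0],"grip": 255}
  ]
}}

```text
t: 15.0
ee_pos: [0.4697, 0.2001, 0.0423]
tcp_rot: [0.666, 0.746, -0.001, 0.001]
ft_force: [0.3, -10.1, 5.2]
grip_width: 0.247
grasp_force: 59.8
```

```bash
python3 shift.py
```

```text
at [0.4697 0.2001 0.0423] t 15.0 F [  0.25 -10.11   5.17] w 0.247
lin cm [1.47 0.02 2.62]
scene left 0.987 shift px [-0.125 -0.125]
scene nearR 0.973 shift px [-1.625 -1.125]
scene nearR2 0.997 shift px [-0.125 -0.125]
px per mm y [-0.15680195 -0.11229386] x [ 0.27710216 -0.08174012] z [-0.02094439 -0.28235353]
top all 0.996 shift px [-0.875 -0.125]
px per mm y [-0.30480374  0.02731621] x [-0.01486294 -0.30347133] z [-0.08387438 -0.04371287]
```

View pics/last.png

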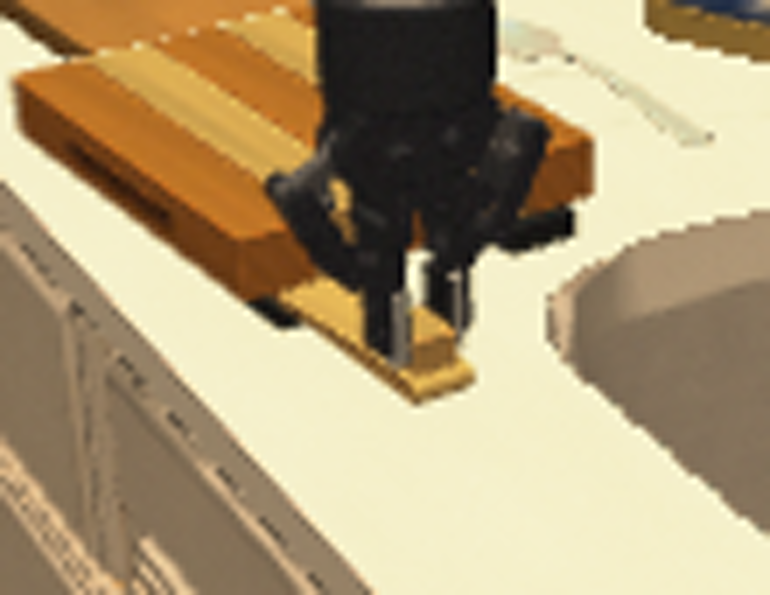

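The view shows the shim under the near right corner on the worn foot, tip hidden. The block's top corner is now at crop pixel (233,240), against (240,242) before, so a small shift is likely. Measuring it more carefully.

```bash
cat > sh2.py <<'E'
from h import *
a=cv2.imread("pics/s2.png",0);b=cv2.imread("pics/last.png",0)
for k,(x,y,w,h) in {"nearR":(175,200,85,100),"left":(20,60,60,80),"slot":(60,140,130,90),"nearEdge":(120,190,90,70)}.items():
    q=cv2.matchTemplate(b[max(y-20,0):y+h+20,x-20:x+w+20],a[y:y+h,x:x+w],cv2.TM_CCOEFF_NORMED);_,mx,_,l=cv2.minMaxLoc(q);print(k,round(mx,3),(np.array(l)-20)/7)
def rect(f,c):
    hsv=cv2.cvtColor(f,cv2.COLOR_RGB2HSV).astype(float)[...,1]
    out=[]
    for r in(185,195,205,215,225):
        p=hsv[r,150:170];out.append(np.interp(65,p[np.argmin(p):],np.arange(150,170)[np.argmin(p):]))
    return np.round(out,2)
c=read_camera("top");f0=cv2.imread("pics/top0.png")[...,::-1].copy()
print(rect(f0,c),rect(c["frame"],c))
E
python3 sh2.py
```

```text
nearR 0.997 [-0.28571429 -0.14285714]
left 0.978 [-0.14285714 -0.42857143]
slot 0.998 [ 0.         -0.14285714]
nearEdge 0.998 [0. 0.]
[158.48 158.94 159.21 159.66 159.88] [157.82 158.2  158.2  158.77 158.94]
```

The block has shifted only about 2–3 mm (limit 8) and shows no measurable lift. The shim is static, snug at a 10 N push, gripped and level. Handing in.

```bash
python3 -c "
from workcell import *
print(finish_job())"
```

```text
the job is handed in; nothing more can be done
None
```

The near (front) right foot is the worn one; the shim is snug on it about 38 mm past the block's end, still gripped and level, the block shifted about 2–3 mm with no lift I could measure, and the job is handed in, though no verdict came back.

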